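# Load a well carrier and step its third well under the probe

### The arm

A 6-joint arm with a two-finger parallel gripper is mounted at the origin on a cart in front of the work surface, level with it; the furniture and walls round the work are solid. World frame = base frame: x ahead of the robot, y to its left, z up, the work surface at z = 0. Lengths are in m, angles in degrees, forces in N, time in s.
With the tool pointing down it reaches from about 0.3 to 0.75 m from the base axis. Payload 8.5 kg.
Tool frame: the origin (TCP) lies on the mounting face of the last link; the fingertips stand 173 mm ahead of it and the grasp point (between the pads) lies 155 mm ahead of it (env.tips_ahead is the distance from the TCP to the fingertips, in m); x points along the fingers, z is the direction in which the jaws open and shut, and the axes are right-handed (so a half turn about x gives the same grasp; the last joint's range is limited). The gripper opens to 85 mm and grips with 20 to 120 N. Pads are 22 mm wide; open, the fingers measure 114 mm over their backs; the gripper's body (76 mm by 85 mm) begins 54 mm behind the grasp point. The pads swing forward as they close: fully open they stand 13 mm farther back than shut.
Start: joints at [-89.513, 21.807, 74.336, -0, 83.858, -12.336], TCP at [0.122, -0.536, 0.405] pointing down, gripper open.
Joint ranges: [-178.18, 178.18], [-50.72, 133.34], [12.68, 142.11], [-81.47, 261.47], [9.98, 163.14], [-165.26, 165.26]. Speed limits (degrees/s): [136.94, 136.94, 180, 180, 180, 180].

### API

Orientations are given as a 3x3 rotation matrix whose columns are the frame's x, y, z axes.
In Python, from rig import env, optics gives the robot as it stands.
- The arm moves only by the shell command python3 -m inch 'ROWS' [FORCE]. ROWS is JSON, a list of rows, each a list of 3 entries, a list of its own where there are three numbers: the closure, from -1 (fully open) to 1 (shut), then the shift along the tool's x, y, z in units of 30 mm (1.0 is 30 mm), then the turn about the tool's x in units of 5 degrees (1.0 is 5 degrees). In form: [[hand, [x, y, z], yaw], ...]. A call has exactly 8 rows; each row shifts and turns the commanded pose from where the row before left it, along the tool's axes as they then stand; what a row does not reach is not made up. A row lasts 1/12 s, in which the tool goes at most 41.7 mm and 7.16 degrees, less where a joint would pass 70% of its speed; a pose out of reach is approached as far as the arm can. A call is refused whole if a number of a shift passes 1 or a number of a turn 1, either way. A call with a gripper value outside its range is refused whole. The fingers move at their own pace and stop on an object; FORCE is the grip in N (left out, the last holds). Time passes only in rows, so rows that do not move let the fingers close, or fill a call up. It gives the time, the measured TCP pose, the force and the opening at its end, in the units of the state.
- env.observe(): the state, without advancing time (a new reading comes with each control period).
- optics.get_image(name): name is "scene" or "side" or "wrist"; returns the picture (480x640x3 uint8, red, green, blue); there is no depth.
- optics.camera_params(name): a dict with "fx", "fy", "cx", "cy" (pixels), "xyz" and "rotation" of the camera in the world. Camera axes: x right, y down, z forward; pixel columns grow to the right and rows downward; lengths in m; the calibration is good to about 2 mm. A picture is of the moment at which its call begins: read the wrist's pose just before it. camera_params takes no time and is no camera call; for the wrist camera it gives the pose at the moment of the call.
- env.close_job(): hands the job in, once; it reports no verdict.
The state is a dict: "time_s": time; "q": joint angles; "qvel": joint speeds; "joint_efforts": joint torques, N m; "position": TCP position; "tool_rot": TCP orientation; "ft_force": force on the tool from outside, world axes, zero at the start; "wrist_torque": the same for the moment, N m; "grip_width": finger opening in m.
Only numpy, scipy, OpenCV 4.12 (cv2) and the standard library are available. Lean on these libraries where they do the work, as an engineer would, in place of code of your own. Each camera call takes 0.05 s, during which the arm holds its last target.

### The job

Lift the white well carrier off the sloping rack and set it flat on the carriage of the step-feed reader, with its row of wells towards the probe side and both dowels standing up through its two holes. Let go of it and then press the reader's sprung lever down to its stop exactly four times, letting it rise fully after each press, so that the ratchet brings it in from the loading end until the third well is under the probe. Do not push the carriage or the carrier along by hand, and leave everything else on the counter where it stands.

Things in the scene. Friction and masses are not known exactly. Their poses are not given: they have to be found in the camera images.
- carrier_grip (a point): Centre of the well carrier's steel handle bar (12 x 84 x 12 mm, along y, on two 11 mm posts 68 mm apart, 32 mm clear under it). It lies 48 mm above the underside and 38 mm above the top of the carrier's white plate, 80 x 144 x 10 mm (x, y, z), 0.2 to 0.3 kg, loose. z: plate normal, up; x: from the dowel-hole edge to the well edge. Starts on the rack, tilted 35 degrees about y.
- carrier_base (a point): Centre of the underside of the carrier's plate, 48 mm below carrier_grip along z, same axes. Two 13 mm through holes for the dowels at x = -27, y = -55 and +55 mm. Six wells in a row at x = +26 mm, the first at y = +64 mm, then every 16 mm towards -y. On the rack the hole edge is the lower one, nearer the robot, and z leans towards the robot.
- carrier_wells (a point): Point on the carrier's top face on the line of the wells, at x = +26 mm, z = 10 mm from carrier_base.
- rack: Fixed rack of grey sheet on two bent steel rods, 176 mm wide (y), its face 100 mm long, its top 90 mm high; origin at counter height under its middle. Its face rises at 35 degrees from the front (-x), where it is about 34 mm high and has an 11 mm lip, to the rear.
- reader: The step-feed reader, fixed to the counter, with a white base 166 x 240 mm (x, y), 16 mm high; origin at counter height under it. At its front (-x) the sprung lever, at its rear (+x) a white detector housing 102 mm high whose arm reaches over the path of the wells. Between them the carriage runs on two rods along y; its home is the -y end.
- carriage_seat (a point): Centre of the carriage's flat top, 50 mm above the counter, 80 x 130 mm (x, y); moves with it. Here belongs the centre of the carrier's underside (carrier_base) when seated, with x, y and z axes of both alike. x: to the rear (probe side); y: the way it steps; z: up.
- carriage_rear (a point): Point that moves with the carriage, 26 mm to the rear of carriage_seat and 10 mm above it: carrier_wells comes here when the carrier is seated.
- dowel_right (a point): Tip of the right (-y) locating dowel on the carriage: 10 mm in diameter, 16.5 mm high, the upper 7 mm tapered, at x = -27 mm, y = -55 mm from carriage_seat. The tip stands 66.5 mm above the counter.
- dowel_left (a point): Tip of the left (+y) locating dowel, as the right one, at x = -27 mm, y = +55 mm from carriage_seat.
- carriage (a joint): Travel of the carriage from home along the reader's +y, m, 0 to 0.117; slides stiffly (about 5 N). Starts at 0 to 0.005. The first full lever stroke brings it to 0.016, each further one adds 0.016 (0.064 after four). It moves only on the way down; a short press moves it part of a step, which the next full press completes.
- lever (a joint): Angle of the sprung lever, rad: 0 = up (where its spring returns it), 0.42 = down at its stop. A ratchet plunger on it drives the carriage as it goes down and slips back over the teeth as it rises.
- lever_pad (a point): Middle of the top of the lever's black ribbed pad, 32 x 30 mm, at the front of the reader; 108 mm above the counter when up. It goes down 31 mm, on an arc of 75 mm radius about lever_pivot, to about 77 mm at the stop. Pressing takes 4 N at first and 10 to 12 N at the stop.
- lever_pivot (a point): Point on the lever's axis, which is parallel to the reader's x axis, 85 mm above the counter, in the plane of the pad's middle.
- probe_tip (a point): Lower end of the probe under the detector arm, 68 mm above the counter; 102 mm above the counter is the top of the arm. It hangs 8 mm over the top of a seated carrier, on the line of its wells, and is 96 mm to the +y side of carriage_seat at home; the arm is 18 mm wide (y), so it clears the end of a carrier at home by 10 to 15 mm.
- bottle_left_mid (a point): Bystander, to be left alone: small round brown bottle with black cap, 50 x 92 mm high, close to the left (+y) of the rack; this point is half-way up.
- bottle_right_mid (a point): Bystander, to be left alone: slim white bottle with tall blue cap, 42 x 135 mm high, close to the right (-y) of the rack; this point is half-way up.
- match_box_mid (a point): Bystander, to be left alone: match box, 36 x 54 x 15 mm, in front of the reader; this point is half-way up.
- wash_bottle_mid (a point): Bystander, to be left alone: white wash bottle, 81 mm wide, 319 mm high with its nozzle; this point is 82 mm up.
- clip_mid (a point): Bystander, to be left alone: white plastic tube clip, 38 x 76 x 20 mm; this point is half-way up.
- big_beaker_mid (a point): Bystander, to be left alone: glass beaker, 72 x 92 mm high; this point is half-way up.
- flask_mid (a point): Bystander, to be left alone: conical glass flask, 62 x 103 mm high; this point is half-way up.
- square_bottle_mid (a point): Bystander, to be left alone: square white bottle with black cap, 56 x 56 x 123 mm, towards the front of the counter; this point is half-way up.
Things that resemble listed ones, but are neither listed nor needed, are in the scene too. What is shaped like the part that bears carrier_grip but brown is not meant.

How it is judged:
By the outcome, as a careful person would: the job done as asked, in the order asked, and still so for the second after the job is handed in, with the robot touching nothing.
It also fails if it takes over 64 s, if anything falls off the work surface, if the arm or the gripper's body presses on something with over 40 N, if the wrist force passes 120 N, or if a joint passes its speed limit or range.

## Working session

There is one attempt and no reset: what is moved stays moved. The work goes in short steps, Python scripts to look and compute and a shell command to move; the robot and the scene stay as the last step left them, time stands still between calls to the robot, and variables do not carry over. Pictures are saved under pics/ and viewed, and the job is handed in when it is done.

```bash
ls; mkdir -p pics; python3 - <<'E'
from rig import env, optics
import cv2
print(env.observe()); print(env.tips_ahead)
for n in ["scene","side","wrist"]:
    print(n, optics.camera_params(n))
    cv2.imwrite(f"pics/{n}0.png", optics.get_image(n)[:,:,::-1])
E
```

```text
pics
{'time_s': 0.0, 'q': array([-8.95115532e+01,  2.18429300e+01,  7.43843479e+01,  1.22036347e-03,
        8.38583174e+01, -1.23346061e+01]), 'qvel': array([ 0.0034375 ,  0.05278293, -0.03614254,  0.01726529, -0.04217354,
        0.02731503]), 'joint_efforts': array([ 7.89360929e-04, -4.48458266e+01, -2.31273115e+01, -1.52611865e-04,
        4.90464314e-03,  4.57821864e-05]), 'position': array([ 0.12207766, -0.53624581,  0.40409579]), 'tool_rot': array([[ 8.44082689e-06,  9.75060643e-01,  2.21938599e-01],
       [ 1.49404540e-03,  2.21938339e-01, -9.75059558e-01],
       [-9.99998884e-01,  3.39816652e-04, -1.45491153e-03]]), 'ft_force': array([-0.05324662,  0.75176871, -0.0841338 ]), 'wrist_torque': array([ 0.00618536, -0.00160181, -0.01724104]), 'grip_width': 0.08524546260079235}
0.1734
scene {'fx': 603.8791237516178, 'fy': 603.8791237516178, 'cx': 329.64993131904504, 'cy': 235.7433444154705, 'xyz': array([-0.34944899, -1.0461033 ,  1.57263705]), 'rotation': array([[ 0.72455526, -0.53853524,  0.43011565],
       [-0.6890184 , -0.55101542,  0.47078196],
       [-0.01653232, -0.63746514, -0.77030181]])}
side {'fx': 521.8922717934693, 'fy': 521.8922717934693, 'cx': 322.39751982869143, 'cy': 242.39788389135097, 'xyz': array([-0.05858586,  1.32208958,  1.09008372]), 'rotation': array([[-0.93440622, -0.20459383,  0.29159283],
       [-0.35605901,  0.51269226, -0.78126092],
       [ 0.01034377, -0.83383932, -0.55191032]])}
wrist {'fx': 409.20875682877426, 'fy': 409.20875682877426, 'cx': 320.22712327896096, 'cy': 242.75469480445076, 'xyz': array([ 0.19333654, -0.51936003,  0.37370955]), 'rotation': array([[ 0.22051341, -0.93407353, -0.28085668],
       [-0.97538338, -0.21148459, -0.06246231],
       [-0.00105246,  0.28771671, -0.95771498]])}
```

View pics/scene0.png

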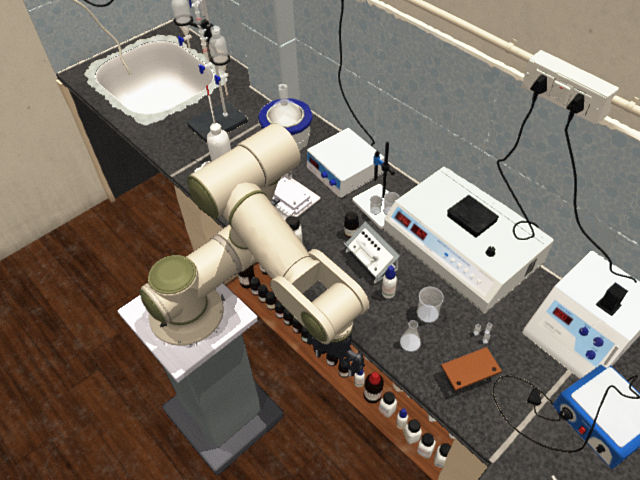

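View pics/side0.png

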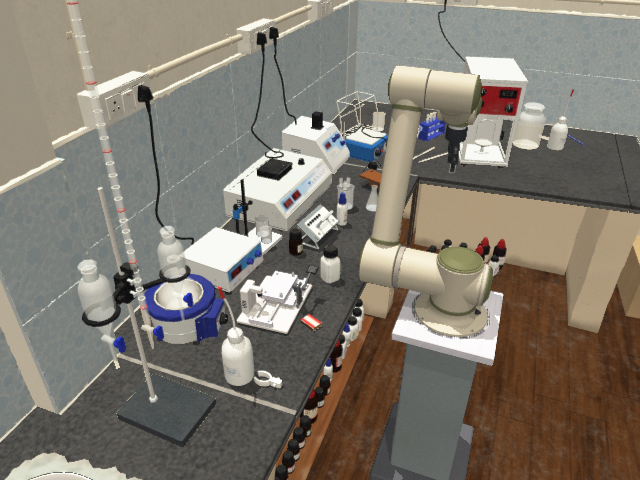

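View pics/wrist0.png

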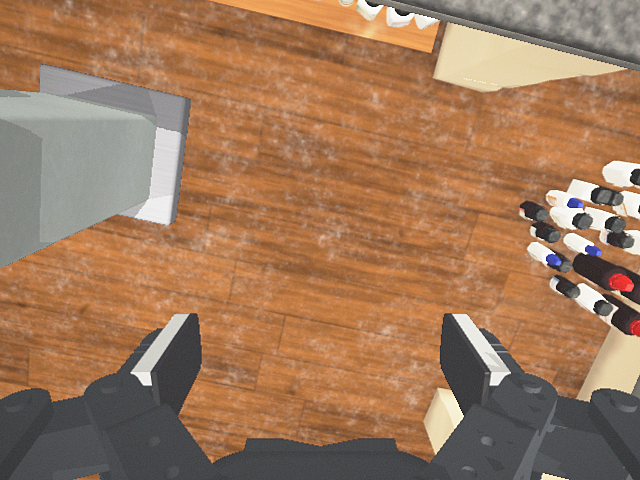

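```bash
python3 - <<'E'
import cv2
a=cv2.imread("pics/scene0.png")[165:365,230:430]; b=cv2.imread("pics/side0.png")[195:345,220:360]
cv2.imwrite("pics/a1.png",cv2.resize(a,(800,600)[:1]*1+(600,) if 0 else (600,600),interpolation=cv2.INTER_CUBIC))
cv2.imwrite("pics/b1.png",cv2.resize(b,(560,600),interpolation=cv2.INTER_CUBIC))
E
```

```text
(no output)
```

View pics/a1.png

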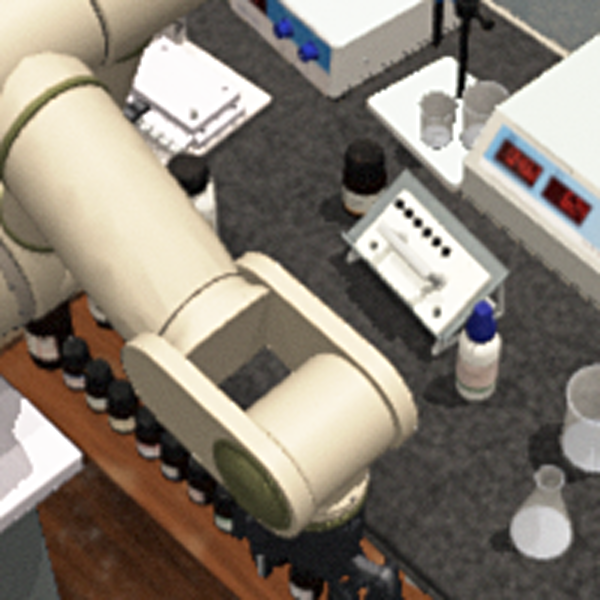

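View pics/b1.png

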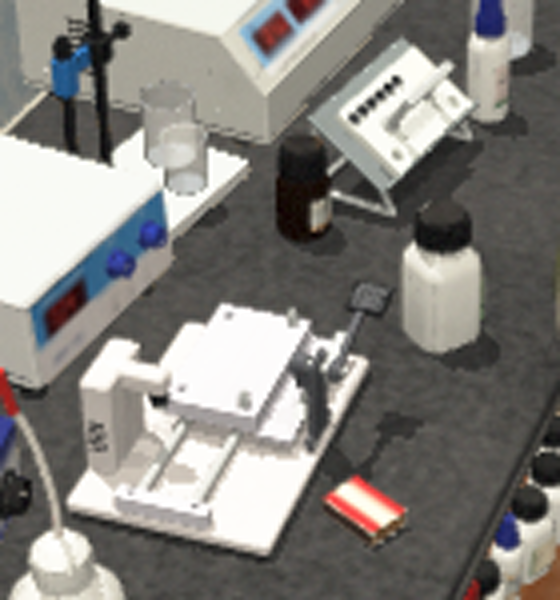

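```bash
cat > h.py <<'E'
import numpy as np
from rig import env, optics
def ray(c,u,v):
    d=np.array([(u-c['cx'])/c['fx'],(v-c['cy'])/c['fy'],1.0]); d=c['rotation']@d
    return np.array(c['xyz']),d/np.linalg.norm(d)
def onz(c,u,v,z):
    o,d=ray(c,u,v); return o+d*(z-o[2])/d[2]
def tri(c1,p1,c2,p2):
    o1,d1=ray(c1,*p1);o2,d2=ray(c2,*p2)
    A=np.stack([d1,-d2],1); t=np.linalg.lstsq(A,o2-o1,rcond=None)[0]
    a=o1+d1*t[0];b=o2+d2*t[1]; return (a+b)/2,np.linalg.norm(a-b)
def proj(c,P):
    p=c['rotation'].T@(np.array(P)-c['xyz']); return c['fx']*p[0]/p[2]+c['cx'],c['fy']*p[1]/p[2]+c['cy']
E
python3 - <<'E'
from h import *
np.set_printoptions(precision=4,suppress=True)
s=optics.camera_params('scene');d=optics.camera_params('side')
B=lambda x,y:(220+x/4,195+y/4); A=lambda x,y:(230+x/3,165+y/3)
print('grip',tri(s,A(412,257),d,B(420,98)))
print('hole L/R', tri(s,A(374,245),d,B(397,155)))
print('pad',onz(d,*B(368,298),.108))
for n,p in dict(near=(268,552),left=(70,500),right=(368,362)).items(): print(n,onz(d,*B(*p),.016))
print('dowel L',onz(d,*B(243,395),.0665)); print('dowel R',onz(d,*B(292,315),.0665))
print('seat corners',[onz(d,*B(*p),.05) for p in [(240,425),(165,395),(220,305),(312,355)]])
for n,p in dict(match=(365,505),).items(): print(n,onz(d,*B(*p),.01))
print('sqbottle',onz(d,*B(440,220),.123), 'brown', onz(d,*B(303,150),.092),'white',onz(d,*B(490,10),.12),'wash',onz(d,235,330,.16))
E
```

```text
grip (array([ 0.5248, -0.2606,  0.0788]), np.float64(0.004552997292533141))
hole L/R (array([ 0.5258, -0.2044,  0.048 ]), np.float64(0.003956438334795308))
pad [0.4355 0.0891 0.108 ]
near [0.4334 0.2931 0.016 ]
left [0.5964 0.2963 0.016 ]
right [0.4487 0.0563 0.016 ]
dowel L [0.4994 0.1895 0.0665]
dowel R [0.5053 0.0814 0.0665]
seat corners [array([0.4953, 0.2052, 0.05  ]), array([0.5652, 0.1937, 0.05  ]), array([0.5755, 0.0708, 0.05  ]), array([0.478 , 0.1045, 0.05  ])]
match [0.3884 0.2132 0.01  ]
sqbottle [ 0.413  -0.0138  0.123 ] brown [ 0.5797 -0.1153  0.092 ] white [ 0.4938 -0.3745  0.12  ] wash [0.4962 0.4698 0.16  ]
```

```bash
python3 -m inch '[[-1,[0,1,0],-1],[-1,[0,1,0],-1],[-1,[0,1,0],-1],[-1,[0,1,0],-1],[-1,[0,1,0],-1],[-1,[0,1,0],-1],[-1,[0,1,0],-1],[-1,[0,1,0],-1]]' 20
```

```text
time_s: 0.82
position: [0.3262, -0.4166, 0.4044]
tool_rot: [[-0.0, 0.601, 0.799], [0.001, 0.799, -0.601], [-1.0, 0.0, -0.0]]
ft_force: [0.3, 0.4, -0.5]
grip_width: 0.0854
```

```bash
python3 -m inch '[[-1,[0.3,0.75,0.6],-1],[-1,[0.3,0.75,0.6],-1],[-1,[0.3,0.75,0.6],-1],[-1,[0.3,0.75,0.6],-1],[-1,[0.3,0.75,0.6],-1],[-1,[0.3,0.75,0.6],-1],[-1,[0.3,0.75,0.6],-1],[-1,[0,0,0],-0.3]]'
python3 - <<'E'
from h import *
import cv2,pickle
c=optics.camera_params('wrist'); pickle.dump(c,open('w1.pkl','wb'))
cv2.imwrite("pics/w1.png", optics.get_image('wrist')[:,:,::-1])
cv2.imwrite("pics/s1.png", optics.get_image('scene')[:,:,::-1])
E
```

```text
time_s: 1.48
position: [0.5011, -0.3173, 0.3394]
tool_rot: [[-0.002, 0.003, 1.0], [0.004, 1.0, -0.003], [-1.0, 0.004, -0.002]]
ft_force: [-0.6, 0.9, -0.1]
grip_width: 0.085
```

View pics/w1.png

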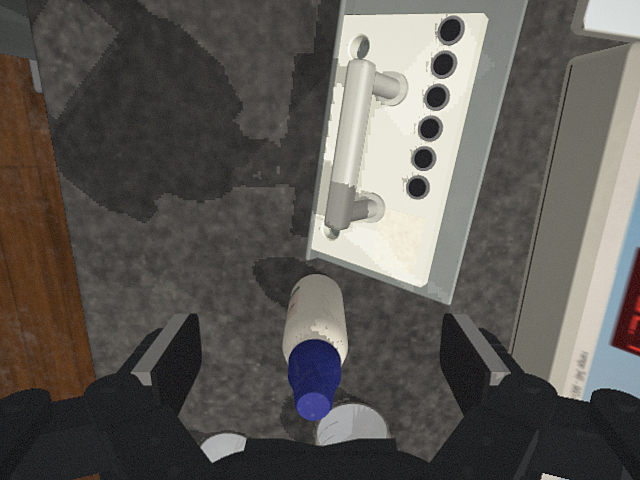

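View pics/s1.png

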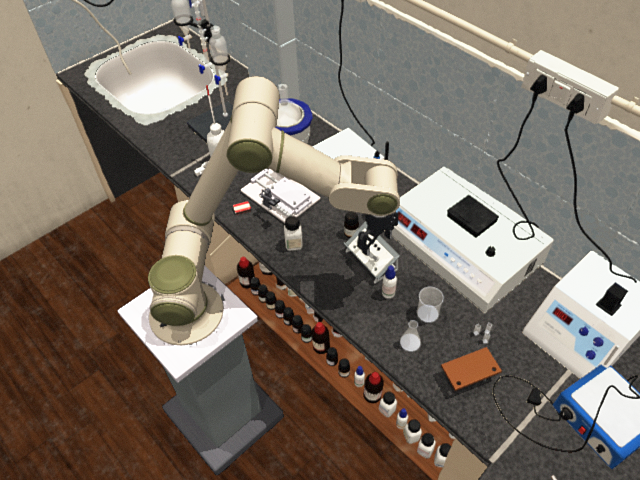

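```bash
python3 - <<'E'
import cv2
a=cv2.imread("pics/w1.png")[0:310,290:530]
cv2.imwrite("pics/w1c.png",cv2.resize(a,(600,775),interpolation=cv2.INTER_CUBIC)[:600])
cv2.imwrite("pics/w1d.png",cv2.resize(a[180:],(720,390),interpolation=cv2.INTER_CUBIC))
E
```

```text
(no output)
```

View pics/w1c.png

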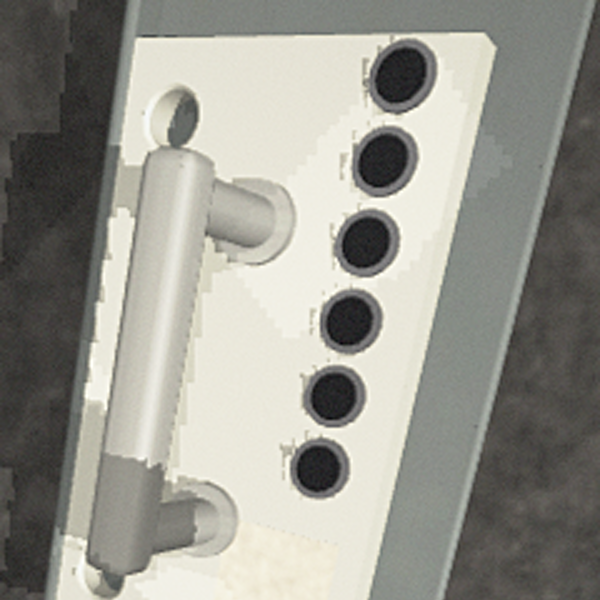

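View pics/w1d.png

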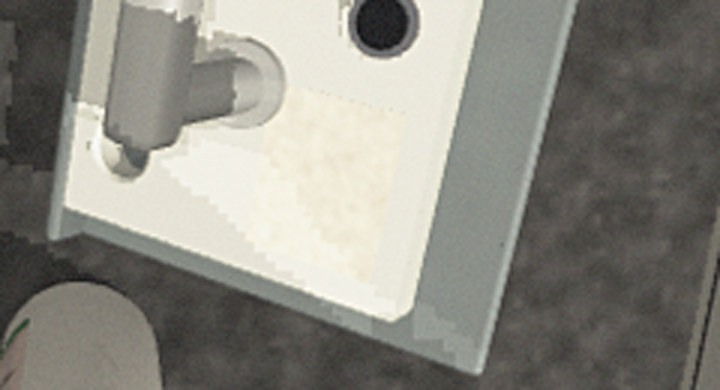

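```bash
python3 - <<'E'
from h import *
import cv2,pickle
np.set_printoptions(precision=4,suppress=True)
c=pickle.load(open('w1.pkl','rb'))
W=[(403,76),(384,161),(367,242),(351,320),(334,396),(320,468)]
obj=[(26,64-16*i,10) for i in range(6)]+[(-27,55,10),(0,34,10),(0,-34,10),(40,-72,10)]
im=[(290+u/2.5-.2,v/2.5-.2) for u,v in W+[(172,116),(265,222),(205,518)]]+[(290+400/3,180+318/3)]
K=np.array([[c['fx'],0,c['cx']],[0,c['fy'],c['cy']],[0,0,1]])
ok,r,t=cv2.solvePnP(np.array(obj,float)/1000,np.array(im),K,None)
pr=cv2.projectPoints(np.array(obj,float)/1000,r,t,K,None)[0][:,0]
print((pr-np.array(im)))
R=c['rotation']@cv2.Rodrigues(r)[0]; b=c['rotation']@t[:,0]+c['xyz']
print('base',b,'grip',b+R[:,2]*.048); print(R)
print('yaw',np.degrees(np.arctan2(R[1,1],R[0,1]))-90,'tilt',np.degrees(np.arccos(R[2,2])))
g=b+R[:,2]*.048
o=env.observe(); print(o['position'],g-o['position'])
for z in (.135,): print('bottle cap',onz(c,314,407,z))
print(c['xyz'],c['rotation'])
E
```

```text
[[-0.1866 -0.361 ]
 [ 0.383  -0.1251]
 [ 0.4672  0.1783]
 [ 0.4454  0.2498]
 [ 1.0988 -0.2185]
 [ 0.8101 -0.3423]
 [-0.1484  0.4787]
 [-2.2382  0.2195]
 [ 1.2107 -0.0228]
 [-1.9032 -0.0109]]
base [ 0.5429 -0.2605  0.0568] grip [ 0.5148 -0.2574  0.0956]
[[ 0.7996  0.1346 -0.5852]
 [-0.1197  0.9907  0.0643]
 [ 0.5885  0.0186  0.8083]]
yaw -7.737323922175875 tilt 36.07013386890056
[ 0.4992 -0.3199  0.341 ] [ 0.0156  0.0625 -0.2454]
bottle cap [ 0.4968 -0.3815  0.135 ]
[ 0.5006 -0.243   0.3092] [[ 1.     -0.0044 -0.0015]
 [-0.0046 -0.9582 -0.286 ]
 [-0.0002  0.286  -0.9582]]
```

```bash
python3 -m inch '[[-0.1,[0,0.7,0.17],0],[-0.1,[0,0.7,0.17],0],[-0.1,[0.2,0.68,0.18],0],[-0.1,[0.4,0,0],0.77],[-0.1,[0.4,0,0],0.77],[-0.1,[0.4,0,0],0],[-0.1,[0,0,0],0],[-0.1,[0,0,0],0]]' 20
python3 - <<'E'
from h import *
import cv2,pickle
o=env.observe();print(o['position'],o['tool_rot'])
c=optics.camera_params('wrist'); pickle.dump(c,open('w2.pkl','wb'))
cv2.imwrite("pics/w2.png", optics.get_image('wrist')[:,:,::-1])
E
```

```text
time_s: 2.25
position: [0.5146, -0.2591, 0.2998]
tool_rot: [[-0.001, 0.147, 0.989], [0.0, 0.989, -0.147], [-1.0, 0.0, -0.001]]
ft_force: [-0.2, -0.4, 0.8]
grip_width: 0.0469
[ 0.51458321 -0.25914334  0.29980789] [[-5.28671883e-04  1.47028106e-01  9.89132173e-01]
 [ 3.00127669e-04  9.89132290e-01 -1.47027963e-01]
 [-9.99999815e-01  2.19136383e-04 -5.67053634e-04]]
```

View pics/w2.png

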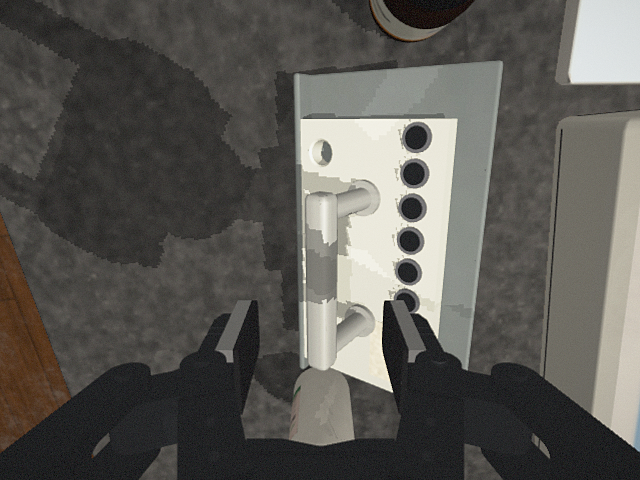

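```bash
python3 - <<'E'
from h import *
import pickle
c=pickle.load(open('w2.pkl','rb'))
a=onz(c,320.5,194,.100);b=onz(c,321.5,368,.100);print(a,b,(a+b)/2,np.linalg.norm(a-b),np.degrees(np.arctan2(a[1]-b[1],a[0]-b[0]))-90)
E
```

```text
[ 0.52059585 -0.21526757  0.1       ] [ 0.50867042 -0.29797512  0.1       ] [ 0.51463313 -0.25662134  0.1       ] 0.08356287812268759 -8.204809728348849
```

```bash
python3 -m inch '[[-0.1,[0.4,0.08,0],0],[-0.1,[0.4,0,0],0],[-0.1,[0.4,0,0],0],[-0.1,[0.26,0,0],0],[0.2,[0,0,0],0],[1,[0,0,0],0],[1,[0,0,0],0],[1,[0,0,0],0]]' 20
python3 - <<'E'
from h import *
import cv2,pickle
o=env.observe();print(o['position'],o['ft_force'],o['grip_width'])
cv2.imwrite("pics/w3.png", optics.get_image('wrist')[:,:,::-1])
E
```

```text
time_s: 2.97
position: [0.5152, -0.2563, 0.2568]
tool_rot: [[0.001, 0.146, 0.989], [-0.001, 0.989, -0.146], [-1.0, -0.001, 0.001]]
ft_force: [-2.5, -0.2, 2.1]
grip_width: 0.0148
[ 0.51520491 -0.256296    0.25681437] [-2.47496592 -0.17786225  2.08060363] 0.014836790253795808
```

View pics/w3.png

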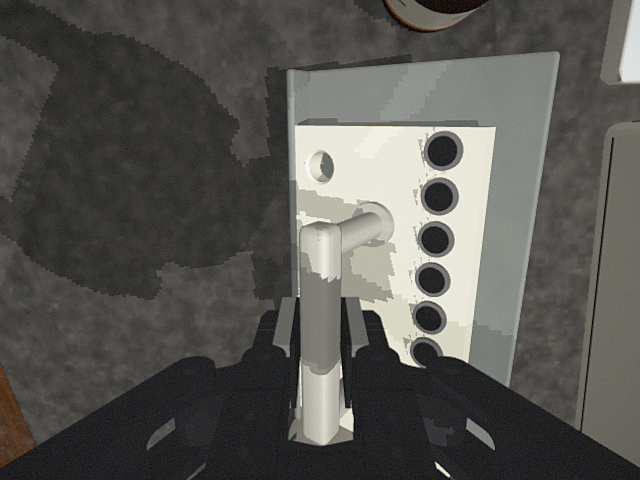

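```bash
python3 -m inch '[[1,[-0.1,0,0],0],[1,[-0.2,0,0],0],[1,[-0.4,0,0],0],[1,[-0.5,0,0],0],[1,[-0.5,0,0],0],[1,[-0.6,0,0],0],[1,[-0.6,0,0],0],[1,[-0.6,0,0],0]]' 
python3 - <<'E'
from h import *
import cv2,pickle
cv2.imwrite("pics/w4.png", optics.get_image('wrist')[:,:,::-1])
cv2.imwrite("pics/d4.png", cv2.resize(optics.get_image('side')[100:300,220:420,::-1],(600,600)))
E
```

```text
time_s: 3.68
position: [0.5152, -0.2559, 0.3621]
tool_rot: [[0.0, 0.146, 0.989], [0.0, 0.989, -0.146], [-1.0, 0.0, -0.0]]
ft_force: [-0.2, -0.3, -3.2]
grip_width: 0.0152
```

View pics/w4.png

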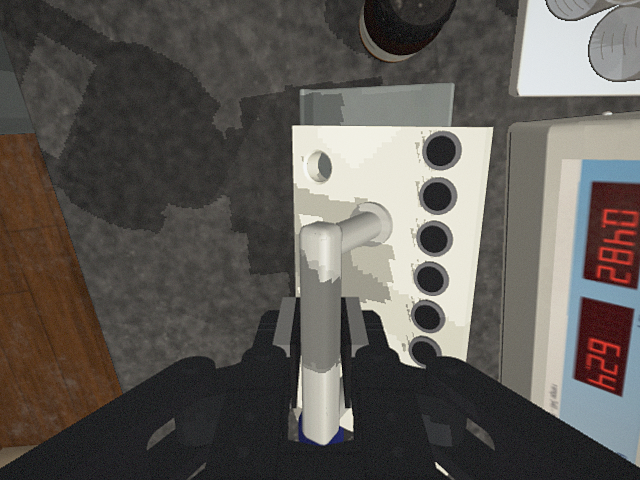

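View pics/d4.png

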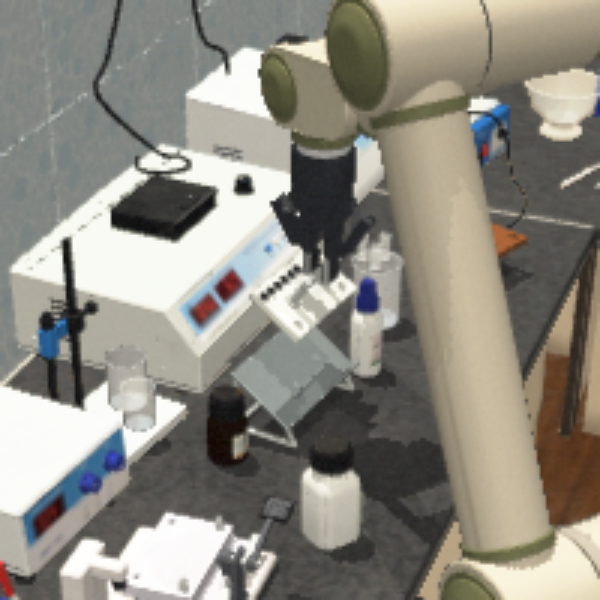

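```bash
python3 -m inch '[[1,[0,0.1,-0.6],0],[1,[0,0.1,-0.9],0],[1,[0.2,0.1,-0.9],0],[1,[0.5,0.2,-0.9],0],[1,[0.8,0.1,-0.7],0],[1,[0.9,0,0],0],[1,[0.9,0,0],0],[1,[0.6,0,0],0]]' 20
python3 - <<'E'
from h import *
import cv2,pickle
cv2.imwrite("pics/d5.png", cv2.resize(optics.get_image('side')[150:300,270:420,::-1],(600,600)))
cv2.imwrite("pics/s5.png", cv2.resize(optics.get_image('scene')[165:315,250:450,::-1],(800,600)))
E
```

```text
time_s: 4.45
position: [0.3983, -0.2202, 0.2415]
tool_rot: [[-0.002, 0.146, 0.989], [0.002, 0.989, -0.146], [-1.0, 0.002, -0.002]]
ft_force: [0.5, 0.0, -2.9]
grip_width: 0.0153
```

View pics/d5.png

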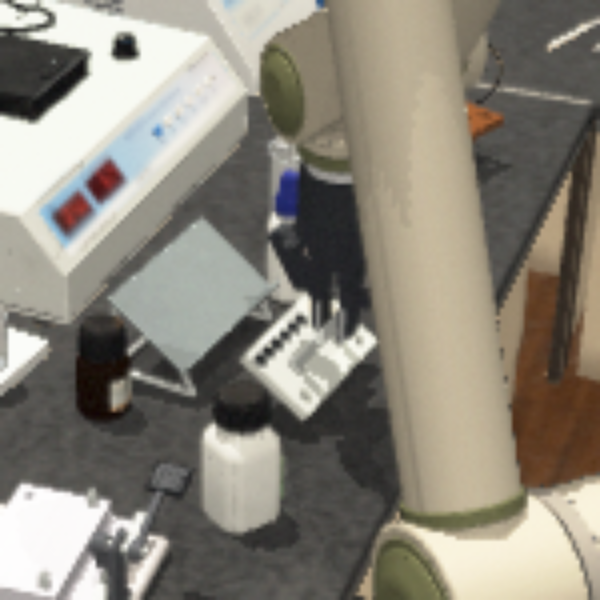

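View pics/s5.png

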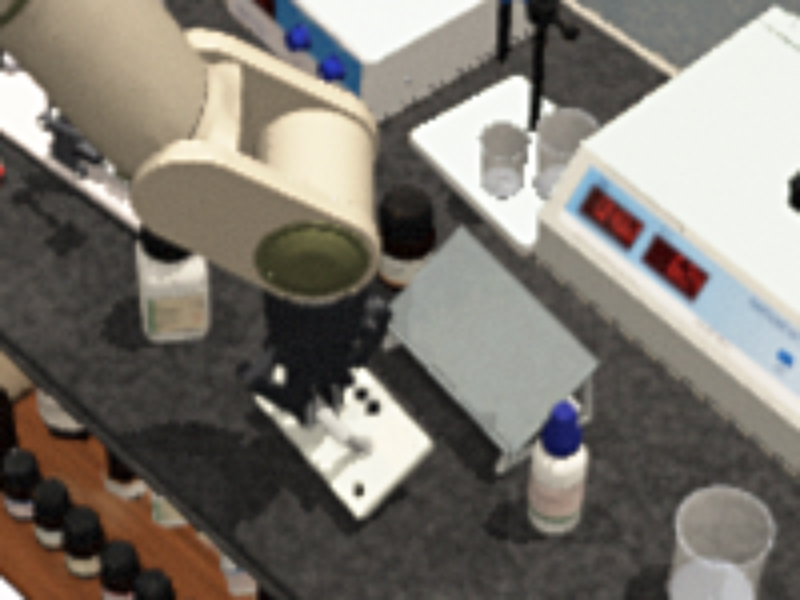

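```bash
python3 -m inch '[[1,[0.2,0,0],0],[1,[0.1,0,0],0],[1,[0.1,0,0],0],[1,[0.1,0,0],0],[1,[0.05,0,0],0],[1,[0.05,0,0],0],[1,[0,0,0],0],[1,[0,0,0],0]]' 20
```

```text
time_s: 5.22
position: [0.3992, -0.2209, 0.226]
tool_rot: [[0.0, 0.146, 0.989], [-0.0, 0.989, -0.146], [-1.0, -0.0, 0.0]]
ft_force: [0.8, -0.0, -1.8]
grip_width: 0.0149
```

```bash
python3 -m inch '[[1,[0.05,0,0],0],[1,[0.05,0,0],0],[1,[0.05,0,0],0],[1,[0.05,0,0.1],0],[1,[0.05,0,0.15],0],[1,[0.05,0,0.18],0],[1,[0.05,0,0.18],0],[1,[0,0,0],0]]' 20
```

```text
time_s: 5.88
position: [0.4181, -0.2237, 0.2154]
tool_rot: [[0.001, 0.146, 0.989], [-0.001, 0.989, -0.146], [-1.0, -0.001, 0.001]]
ft_force: [2.9, 0.4, 3.2]
grip_width: 0.0133
```

```bash
python3 - <<'E'
from h import *
import cv2,pickle
print(env.observe()['ft_force'],env.observe()['wrist_torque'])
cv2.imwrite("pics/w6.png", optics.get_image('wrist')[:,:,::-1])
E
```

```text
[2.88112409 0.4025743  3.19464881] [ 0.080997   -0.47823508 -0.04560778]
```

View pics/w6.png

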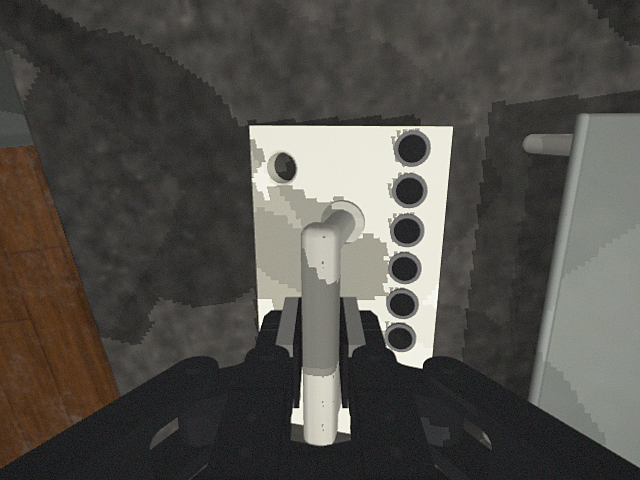

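```bash
python3 -m inch '[[1,[0.06,0,0.15],0],[1,[0.07,0,0.15],0],[1,[0.08,0,0.12],0],[1,[0.08,0,0.1],0],[1,[0,0,0],0],[1,[0,0,0],0],[1,[0,0,0],0],[1,[0,0,0],0]]' 20
```

```text
time_s: 6.6
position: [0.4321, -0.2256, 0.2069]
tool_rot: [[-0.003, 0.145, 0.989], [0.001, 0.989, -0.145], [-1.0, 0.0, -0.003]]
ft_force: [-7.7, 0.3, 10.5]
grip_width: 0.0113
```

```bash
python3 - <<'E'
from h import *
import cv2,pickle
cv2.imwrite("pics/w7.png", optics.get_image('wrist')[:,:,::-1])
E
```

```text
(no output)
```

View pics/w7.png

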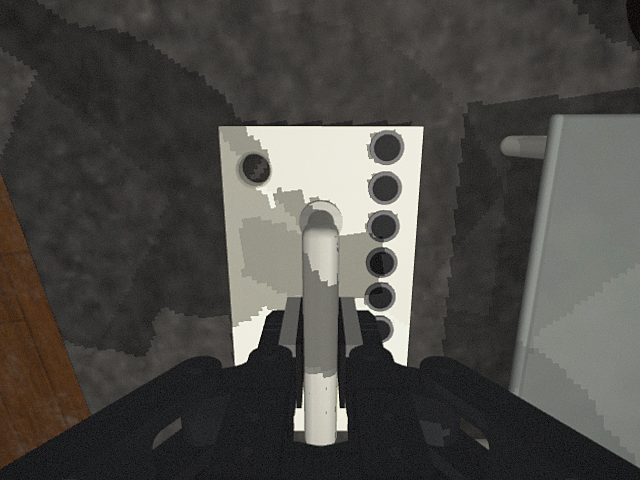

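```bash
python3 -m inch '[[0.4,[0,0,0],0],[0.4,[0,0,0],0],[0.4,[0,0,0],0],[1,[0,0,0],0],[1,[0,0,0],0],[1,[0,0,0],0],[1,[0,0,0],0],[1,[0,0,0],0]]' 40
python3 - <<'E'
from h import *
import cv2,pickle
print(env.observe()['ft_force'],env.observe()['wrist_torque'])
c=optics.camera_params('wrist'); pickle.dump(c,open('w8.pkl','wb'))
cv2.imwrite("pics/w8.png", optics.get_image('wrist')[:,:,::-1])
E
```

```text
time_s: 7.32
position: [0.4327, -0.2258, 0.2067]
tool_rot: [[0.0, 0.146, 0.989], [0.0, 0.989, -0.146], [-1.0, 0.0, 0.0]]
ft_force: [0.8, 0.1, -1.4]
grip_width: 0.0113
[ 0.76730216  0.12680905 -1.41633378] [ 0.02478099 -0.07854898  0.00284592]
```

View pics/w8.png

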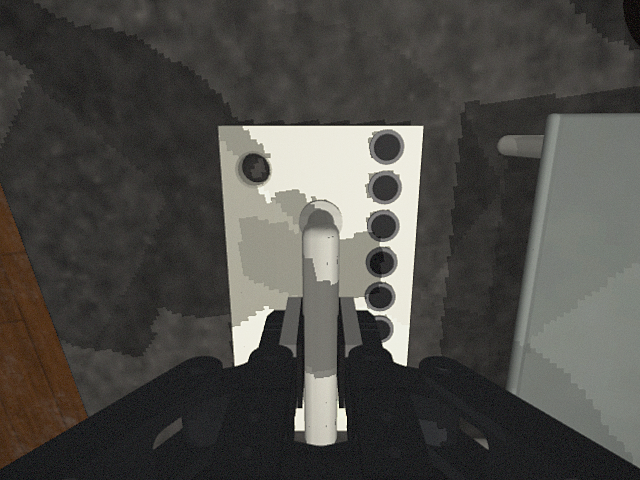

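```bash
python3 - <<'E'
from h import *
import pickle
np.set_printoptions(precision=4,suppress=True)
c=pickle.load(open('w8.pkl','rb')); o=env.observe(); p=o['position'];T=o['tool_rot']
def L(u,v,z): 
    P=onz(c,u,v,z); return T.T@(P-p)
print('pos',p)
for n,q in dict(cL=(219,126,.01),cR=(423.5,126,.01),hole=(256,168,.01),w1=(386,147.5,.01),w2=(385,187,.01),w3=(383,226,.01),w4=(381.5,263,.01),w5=(380,297,.01),b1=(320.5,226,.054),b2=(321,444,.054)).items(): print(n,L(*q)*1000)
E
```

```text
pos [ 0.4327 -0.2258  0.2066]
cL [196.6474  71.6467 -39.9805]
cR [196.6512  71.527   39.8836]
hole [196.6472  55.3924 -26.3013]
w1 [196.6501  63.3512  25.5976]
w2 [196.6492  47.6395  25.8973]
w3 [196.6482  31.2393  25.7856]
w4 [196.6473  14.7936  25.8448]
w5 [196.6464  -1.1438  25.8485]
b1 [152.6476  42.6426  -0.4981]
b2 [152.6429 -39.753   -0.4203]
```

```bash
python3 -m inch '[[1,[-0.3,0,0],0],[1,[-0.7,0,0],0],[1,[-0.9,0,0],0],[1,[-1,0,0],0],[1,[-1,0,0],0],[1,[-1,0,0],0],[1,[-1,0,0],0],[1,[-0.6,0,0],0]]' 40
```

```text
time_s: 8.03
position: [0.4323, -0.2254, 0.4053]
tool_rot: [[0.003, 0.146, 0.989], [-0.002, 0.989, -0.146], [-1.0, -0.002, 0.003]]
ft_force: [0.2, -0.4, -2.3]
grip_width: 0.0113
```

```bash
python3 -m inch '[[1,[0,0.6,0.4],0],[1,[0,0.9,0.4],0],[1,[0,1,0.4],0],[1,[0,1,0.4],0],[1,[0,1,0.4],-0.6],[1,[0,1,0.4],-0.6],[1,[0,0.9,0.4],-0.6],[1,[0,0.5,0.3],-0.6]]' 40
python3 - <<'E'
from h import *
import cv2,pickle
c=optics.camera_params('wrist'); pickle.dump((c,env.observe()),open('w9.pkl','wb'))
cv2.imwrite("pics/w9.png", optics.get_image('wrist')[:,:,::-1])
E
```

```text
time_s: 8.7
position: [0.5488, -0.0279, 0.402]
tool_rot: [[-0.001, -0.068, 0.998], [0.001, 0.998, 0.068], [-1.0, 0.001, -0.0]]
ft_force: [0.3, -0.2, -3.0]
grip_width: 0.0111
```

View pics/w9.png

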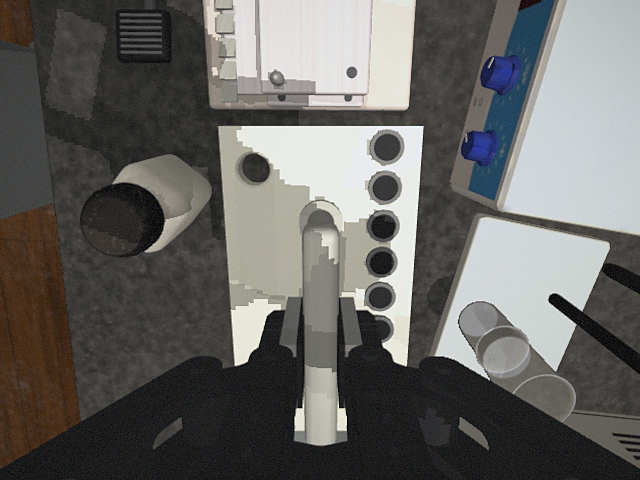

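```bash
python3 -m inch '[[1,[0,0.4,0],0],[1,[0,0.7,0],0],[1,[0,0.9,0],0],[1,[0,0.8,0],0],[1,[0,0.4,0],0],[1,[0,0,0],0],[1,[0,0,0],0],[1,[0,0,0],0]]' 40
python3 - <<'E'
from h import *
import cv2,pickle
c=optics.camera_params('wrist'); pickle.dump((c,env.observe()),open('w10.pkl','wb'))
cv2.imwrite("pics/w10.png", optics.get_image('wrist')[:,:,::-1])
a=cv2.imread("pics/w9.png")[0:126,190:430];b=cv2.imread("pics/w10.png")[0:126,190:430]
cv2.imwrite("pics/w10c.png",cv2.resize(cv2.vconcat([a,b]),None,fx=2.38,fy=2.38,interpolation=cv2.INTER_CUBIC))
E
```

```text
time_s: 9.42
position: [0.5423, 0.0643, 0.4018]
tool_rot: [[-0.0, -0.062, 0.998], [-0.0, 0.998, 0.062], [-1.0, -0.0, -0.0]]
ft_force: [0.4, 0.7, -2.8]
grip_width: 0.011
```

View pics/w10.png

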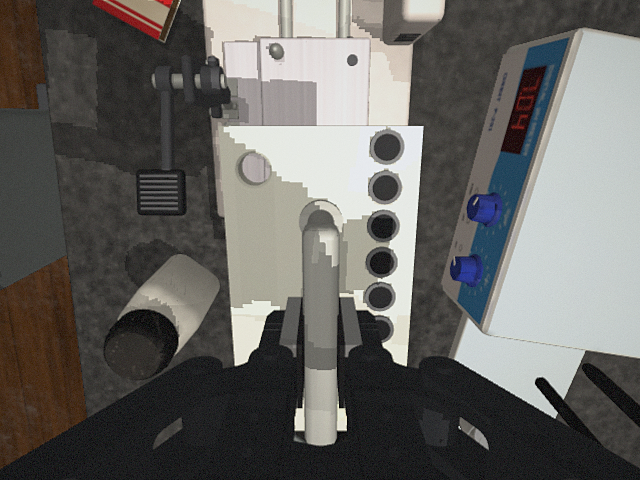

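View pics/w10c.png

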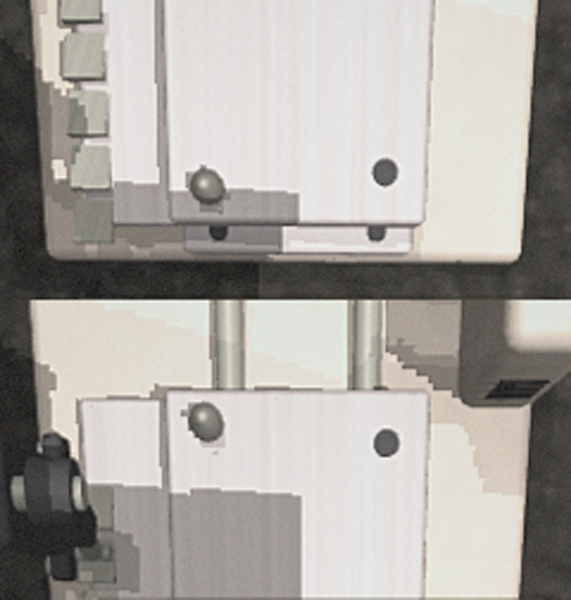

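```bash
python3 - <<'E'
from h import *
import pickle
np.set_printoptions(precision=4,suppress=True)
def px(u,v): return 190+u/2.38-.2,(v%300)/2.38-.2
out={}
for f,pts in (('w9.pkl',dict(tipR=(205,182,.0665),spotR=(384,171,.05),cBL=(170,219,.05),cBR=(425,219,.05))),('w10.pkl',dict(tipL=(204,418,.0665),spotL=(385.5,442,.05),cTL=(168,392,.05),cTR=(428,393,.05)))):
    c,o=pickle.load(open(f,'rb'))
    for n,(u,v,z) in pts.items(): out[n]=onz(c,*px(u,v),z); print(n,out[n])
y=lambda a,b:(out[a][:2]-out[b][:2])
for a,b in (('tipL','tipR'),('spotL','spotR'),('cTL','cBL'),('cTR','cBR')):
    d=y(a,b); print(a,b,np.linalg.norm(d),np.degrees(np.arctan2(d[1],d[0]))-90)
for a,b in (('spotL','tipL'),('spotR','tipR'),('cTR','cTL'),('cBR','cBL')):
    d=y(a,b); print(a,b,np.linalg.norm(d),np.degrees(np.arctan2(d[1],d[0])))
print('corner mean',sum(out[k] for k in ('cBL','cBR','cTL','cTR'))/4,'pts mean',sum(out[k] for k in ('tipL','tipR','spotL','spotR'))/4)
c,o=pickle.load(open('w9.pkl','rb'));print('pad',onz(c,144,36,.108)); 
c,o=pickle.load(open('w10.pkl','rb'));print('pad',onz(c,161,192,.108),'sqb',onz(c,142,344,.123), 'pivot',onz(c,178,78,.085))
print(env.observe()['position'],env.observe()['tool_rot'])
E
```

```text
tipR [0.5109 0.0727 0.0665]
spotR [0.5637 0.0809 0.05  ]
cBL [0.4987 0.0628 0.05  ]
cBR [0.5777 0.068  0.05  ]
tipL [0.5044 0.1817 0.0665]
spotL [0.5578 0.1807 0.05  ]
cTL [0.4917 0.1905 0.05  ]
cTR [0.5694 0.195  0.05  ]
tipL tipR 0.10916358559864268 3.3981901289731695
spotL spotR 0.09996771835307086 3.3901150876173176
cTL cBL 0.12793462702192307 3.135183387515923
cTR cBR 0.12721662479946222 3.713201267162475
spotL tipL 0.053416020902954844 -1.0389165910306453
spotR tipR 0.05348205937840997 8.830737589790955
cTR cTL 0.07785161189811404 3.2848712937917224
cBR cBL 0.07914016534700027 3.806954260049901
corner mean [0.5344 0.1291 0.05  ] pts mean [0.5342 0.129  0.0582]
pad [0.4377 0.0859 0.108 ]
pad [0.4373 0.0869 0.108 ] sqb [ 0.4245 -0.0163  0.123 ] pivot [0.4435 0.1582 0.085 ]
[0.5424 0.0641 0.4017] [[-0.0002 -0.0616  0.9981]
 [-0.0003  0.9981  0.0616]
 [-1.     -0.0003 -0.0002]]
```

```bash
python3 -m inch '[[1,[0,0.4,-0.05],0],[1,[0,0.7,-0.05],0],[1,[0.2,0.7,-0.03],0],[1,[0.5,0.38,0],0],[1,[0.9,0,0],0],[1,[0.9,0,0],0],[1,[0.7,0,0],0],[1,[0.3,0,0],0]]' 40
python3 - <<'E'
from h import *
import cv2,pickle
o=env.observe();print(o['position'])
c=optics.camera_params('wrist'); pickle.dump((c,o),open('w11.pkl','wb'))
cv2.imwrite("pics/w11.png", optics.get_image('wrist')[:,:,::-1])
cv2.imwrite("pics/d11.png", cv2.resize(optics.get_image('side')[195:345,220:360,::-1],(560,600)))
E
```

```text
time_s: 10.13
position: [0.5339, 0.1301, 0.294]
tool_rot: [[-0.005, -0.062, 0.998], [-0.0, 0.998, 0.062], [-1.0, 0.0, -0.005]]
ft_force: [-0.1, 0.6, -2.5]
grip_width: 0.0115
[0.53385108 0.13008748 0.29402591]
```

View pics/w11.png

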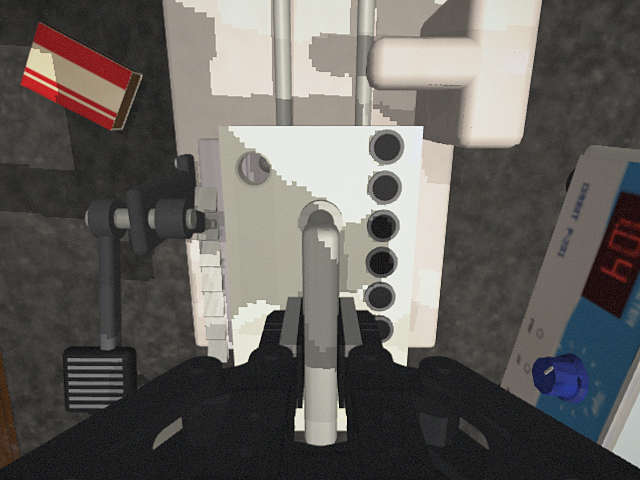

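View pics/d11.png

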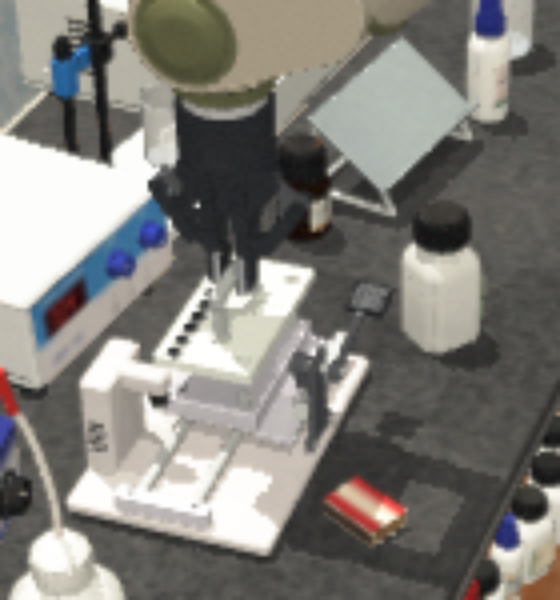

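```bash
python3 - <<'E'
from h import *
import cv2,pickle
c,o=pickle.load(open('w11.pkl','rb'))
print(proj(c,(.5044,.1817,.0665)),proj(c,(.5043,.1842,.0665)),proj(c,(.5044,.1817,.05)),o['tool_rot'][:,0])
o=env.observe();print(o['position'],o['tool_rot'][:,0])
a=cv2.imread("pics/w11.png")[110:230,200:320]
cv2.imwrite("pics/w11c.png",cv2.resize(a,(600,600),interpolation=cv2.INTER_CUBIC))
E
```

```text
(np.float64(268.2061514228437), np.float64(165.17092833176838)) (np.float64(268.1229481666818), np.float64(159.8316016091116)) (np.float64(272.2032627899362), np.float64(161.7116384657667)) [-4.61342117e-03 -6.27889425e-05 -9.99989356e-01]
[0.53432292 0.13003455 0.29566061] [-2.93357951e-03 -4.69108373e-05 -9.99995696e-01]
```

View pics/w11c.png

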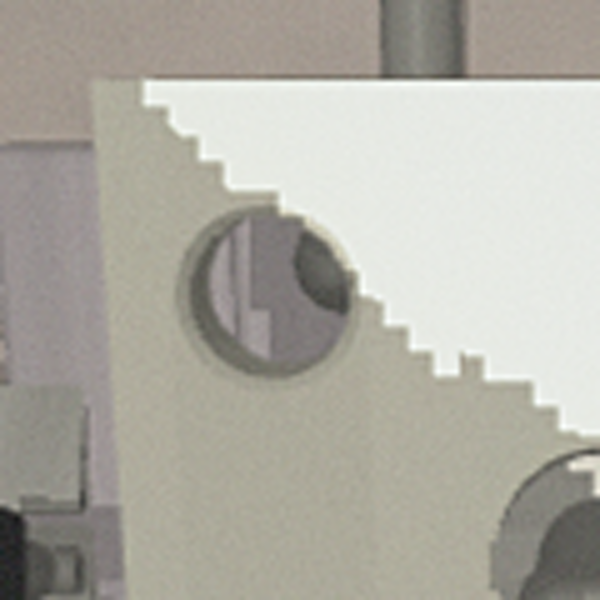

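```bash
python3 -m inch '[[1,[0.2,-0.02,0],0],[1,[0.2,0,0],0],[1,[0.2,0,0],0],[1,[0.15,0,0],0],[1,[0.1,0,0],0],[1,[0.05,0,0],0],[1,[0,0,0],0],[1,[0,0,0],0]]' 40
```

```text
time_s: 10.9
position: [0.5344, 0.1296, 0.2699]
tool_rot: [[0.0, -0.063, 0.998], [0.0, 0.998, 0.063], [-1.0, -0.0, 0.0]]
ft_force: [-0.6, 0.2, -2.7]
grip_width: 0.0112
```

```bash
python3 -m inch '[[1,[0.1,0,0],0],[1,[0.1,0,0],0],[1,[0.05,0,0],0],[1,[0.05,0,0],0],[1,[0.03,0,0],0],[1,[0,0,0],0],[1,[0,0,0],0],[1,[0,0,0],0]]' 40
python3 - <<'E'
from h import *
import cv2,pickle
o=env.observe();print(o['position'],o['ft_force'],o['wrist_torque'])
c=optics.camera_params('wrist'); pickle.dump((c,o),open('w12.pkl','wb'))
cv2.imwrite("pics/w12.png", optics.get_image('wrist')[:,:,::-1])
E
```

```text
time_s: 11.57
position: [0.5344, 0.1296, 0.2599]
tool_rot: [[0.0, -0.063, 0.998], [0.0, 0.998, 0.063], [-1.0, 0.0, 0.0]]
ft_force: [0.4, 0.1, -1.6]
grip_width: 0.0111
[0.53440459 0.12960116 0.25991641] [ 0.42278998  0.09308751 -1.55937912] [-0.006245    0.01926943  0.01283993]
```

View pics/w12.png

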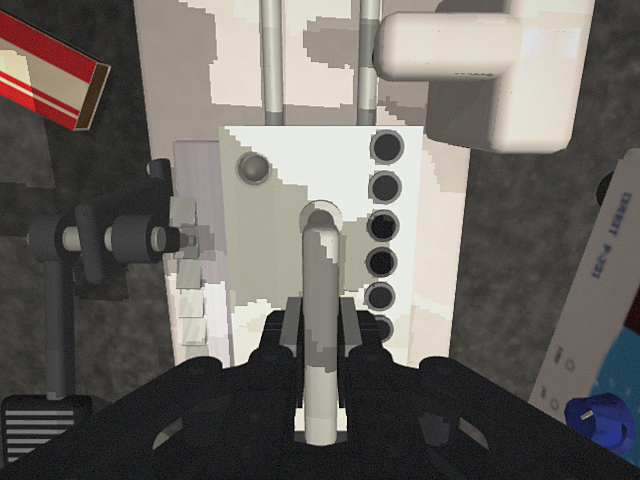

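```bash
python3 -m inch '[[1,[0.05,0,0],0],[1,[0.03,0,0],0],[1,[0.03,0,0],0],[1,[0,0,0],0],[1,[0,0,0],0],[1,[0,0,0],0],[1,[0,0,0],0],[1,[0,0,0],0]]' 40
```

```text
time_s: 12.28
position: [0.5344, 0.1296, 0.2566]
tool_rot: [[0.0, -0.063, 0.998], [-0.0, 0.998, 0.063], [-1.0, -0.0, 0.0]]
ft_force: [-1.0, -0.1, 0.9]
grip_width: 0.0114
```

```bash
python3 -m inch '[[0.3,[0,0,0],0],[0.3,[0,0,0],0],[0.3,[0,0,0],0],[0.3,[-0.3,0,0],0],[0.3,[-0.6,0,0],0],[0.3,[-0.9,0,0],0],[0.3,[-0.9,0,0],0],[0.3,[-0.6,0,0],0]]' 40
python3 - <<'E'
from h import *
import cv2,pickle
o=env.observe();print(o['position'],o['ft_force'])
c=optics.camera_params('wrist'); pickle.dump((c,o),open('w13.pkl','wb'))
cv2.imwrite("pics/w13.png", optics.get_image('wrist')[:,:,::-1])
cv2.imwrite("pics/d13.png", cv2.resize(optics.get_image('side')[195:345,220:360,::-1],(560,600)))
E
```

```text
time_s: 12.95
position: [0.5343, 0.1296, 0.3588]
tool_rot: [[0.003, -0.063, 0.998], [0.0, 0.998, 0.063], [-1.0, -0.0, 0.003]]
ft_force: [-0.1, -0.4, 0.2]
grip_width: 0.0298
[0.53432337 0.12960811 0.35876771] [-0.07761952 -0.38671019  0.22295981]
```

View pics/w13.png

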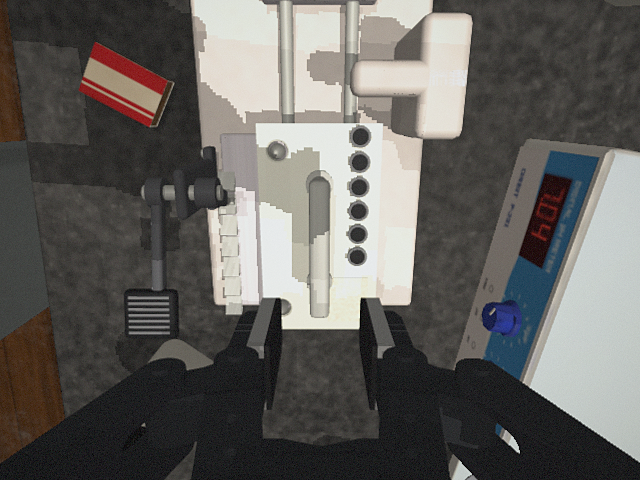

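View pics/d13.png

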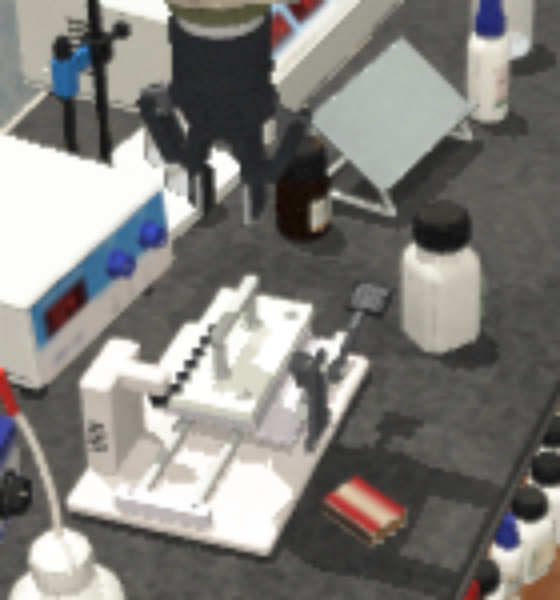

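```bash
python3 - <<'E'
from h import *
import cv2,pickle
c,o=pickle.load(open('w13.pkl','rb'))
R=np.array([[np.cos(.0602),-np.sin(.0602)],[np.sin(.0602),np.cos(.0602)]]); s=np.array([.5344,.1290])
for n,p in dict(w1=(361,136,.06),w3=(359,187,.06),w6=(357,257,.06),tipL=(276,149.5,.0665),tl=(257,123,.06),tr=(381,123,.06),armtop1=(360,60,.102),armtop2=(357,96,.102),pad=(151.5,314,.108),pivot=(157,192,.085)).items():
    P=onz(c,*p); print(n,P,(R.T@(P[:2]-s))*1000)
P=onz(c,151.5,314,.108); d=P[:2]-o['position'][:2]; print('delta tool y,z units',o['tool_rot'][:2,1:].T@d/.03)
a=cv2.imread("pics/w13.png")[180:360,100:300]
cv2.imwrite("pics/w13c.png",cv2.resize(a,(660,594),interpolation=cv2.INTER_CUBIC))
E
```

```text
w1 [0.55692821 0.19506919 0.06      ] [26.46235978 64.59412408]
w3 [0.55855926 0.16260481 0.06      ] [26.13728377 32.09043103]
w6 [0.56151577 0.11404753 0.06      ] [ 26.16705473 -16.55676534]
tipL [0.50395073 0.1838669  0.0665    ] [-27.0931169   56.59945037]
tl [0.49091159 0.19892475 0.06      ] [-39.20270214  72.41450164]
tr [0.56878604 0.20374291 0.06      ] [38.82055992 72.53872156]
armtop1 [0.5486632  0.23373126 0.102     ] [ 20.53838176 103.68341782]
armtop2 [0.54865467 0.2164214  0.102     ] [19.4884427 86.4054277]
pad [0.43727878 0.08725744 0.108     ] [-99.45667371 -35.82378122]
pivot [0.43556145 0.15608945 0.085     ] [-97.0297103   32.98686424]
delta tool y,z units [-1.20434669 -3.31758223]
```

View pics/w13c.png

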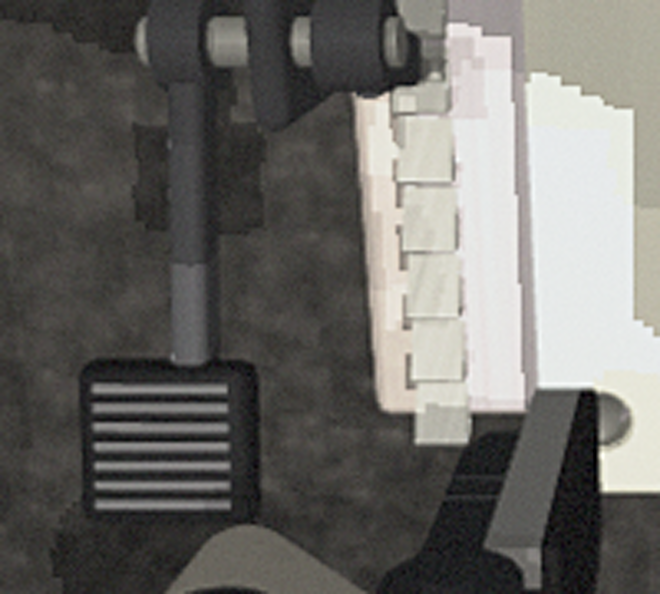

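```bash
python3 -m inch '[[1,[0,-0.2,-0.6],0],[1,[0,-0.3,-0.9],0],[1,[0,-0.4,-1],0],[1,[0,-0.3,-0.8],0],[1,[0.6,0,0],0],[1,[0.7,0,0],0],[1,[0.6,0,0],0],[1,[0.2,0,0],0]]' 40
python3 - <<'E'
from h import *
import cv2,pickle
o=env.observe();print(o['position'],o['ft_force'],o['grip_width'])
c=optics.camera_params('wrist'); pickle.dump((c,o),open('w14.pkl','wb'))
cv2.imwrite("pics/w14.png", optics.get_image('wrist')[:,:,::-1])
cv2.imwrite("pics/d14.png", cv2.resize(optics.get_image('side')[195:345,220:360,::-1],(560,600)))
E
```

```text
time_s: 13.72
position: [0.4371, 0.0873, 0.2904]
tool_rot: [[-0.004, -0.063, 0.998], [0.0, 0.998, 0.063], [-1.0, 0.001, -0.004]]
ft_force: [-0.6, 0.2, -0.7]
grip_width: -0.0001
[0.4371338  0.08733436 0.29037926] [-0.55086322  0.18395942 -0.72302988] -6.978802309686858e-05
```

View pics/w14.png

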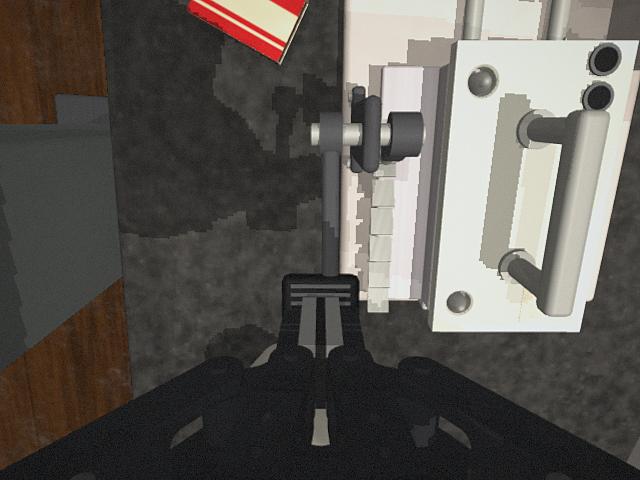

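View pics/d14.png

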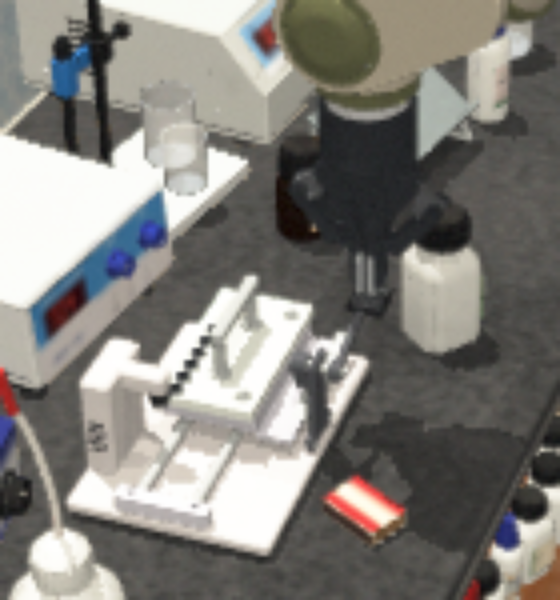

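```bash
python3 -m inch '[[1,[0.2,0,0],0],[1,[0.2,0,0],0],[1,[0.2,0,0],0],[1,[0.2,0,0],0],[1,[0.2,0,0],0],[1,[0.2,0,0],0],[1,[0.05,0,0],0],[1,[0,0,0],0]]' 40
```

```text
time_s: 14.48
position: [0.4384, 0.0868, 0.2554]
tool_rot: [[0.002, -0.064, 0.998], [-0.002, 0.998, 0.064], [-1.0, -0.002, 0.002]]
ft_force: [-0.6, -6.5, 7.4]
grip_width: 0.0001
```

```bash
python3 -m inch '[[1,[0.03,0,0],0],[1,[0.03,0,0],0],[1,[0.03,0,0],0],[1,[0.02,0,0],0],[1,[0.02,0,0],0],[1,[0,0,0],0],[1,[0,0,0],0],[1,[0,0,0],0]]' 40
```

```text
time_s: 15.15
position: [0.4383, 0.0869, 0.2529]
tool_rot: [[0.004, -0.064, 0.998], [-0.002, 0.998, 0.064], [-1.0, -0.002, 0.004]]
ft_force: [-4.5, -7.4, 22.6]
grip_width: 0.0002
```

```bash
python3 - <<'E'
from h import *
import cv2,pickle
o=env.observe();print(o['position'],o['ft_force'],o['time_s'])
c=optics.camera_params('wrist'); pickle.dump((c,o),open('w15.pkl','wb'))
cv2.imwrite("pics/w15.png", optics.get_image('wrist')[:,:,::-1])
E
```

```text
[0.43830462 0.08690292 0.25287207] [-4.5005372  -7.38478173 22.62285185] 15.15
```

View pics/w15.png

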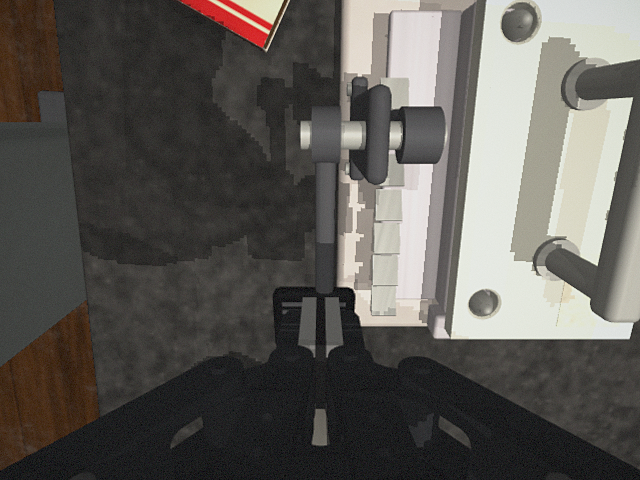

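```bash
cat >> h.py <<'E'
_R=np.array([[np.cos(.0598),-np.sin(.0598)],[np.sin(.0598),np.cos(.0598)]]); _s=np.array([.5344,.1290])
def rd(c,u,v,z): return np.round((_R.T@(onz(c,u,v,z)[:2]-_s))*1000,1)
E
python3 - <<'E'
from h import *
import pickle
for f,a,b in (('w14.pkl',(483,79),(458,301)),('w15.pkl',(520,19),(484,303))):
    c,o=pickle.load(open(f,'rb')); print(rd(c,*a,.0665),rd(c,*b,.0665))
E
```

```text
[-29.5  55.6] [-29.9 -51. ]
[-30.2  70.5] [-29.9 -35.8]
```

```bash
python3 -m inch '[[1,[-0.3,0,0],0],[1,[-0.4,0,0],0],[1,[-0.4,0,0],0],[1,[-0.4,0,0],0],[1,[0,0,0],0],[1,[0,0,0],0],[1,[0,0,0],0],[1,[0,0,0],0]]' 40
python3 - <<'E'
from h import *
import cv2,pickle
o=env.observe();print(o['position'],o['ft_force'],o['time_s'])
cv2.imwrite("pics/w16.png", optics.get_image('wrist')[:,:,::-1])
E
```

```text
time_s: 15.87
position: [0.4377, 0.0874, 0.2953]
tool_rot: [[-0.002, -0.063, 0.998], [0.0, 0.998, 0.063], [-1.0, 0.0, -0.002]]
ft_force: [-0.8, -0.1, -0.9]
grip_width: 0.0001
[0.43771495 0.08742605 0.29532304] [-0.76385301 -0.11270344 -0.93316905] 15.8667
```

View pics/w16.png

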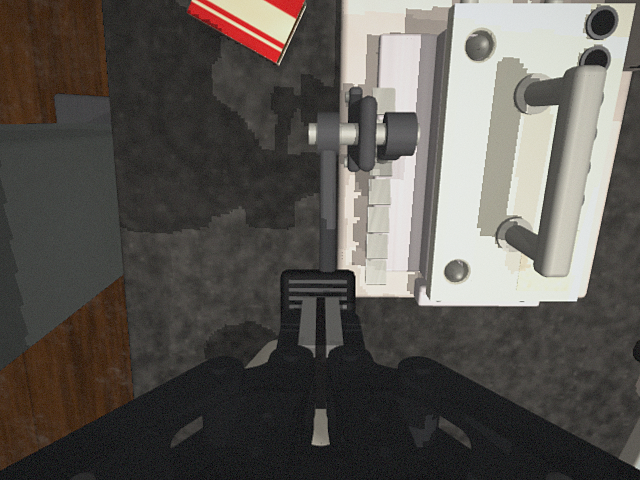

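```bash
python3 -m inch '[[1,[0.3,0,0],0],[1,[0.3,0,0],0],[1,[0.2,0,0],0],[1,[0.2,0,0],0],[1,[0.2,0,0],0],[1,[0.2,0,0],0],[1,[0.1,0,0],0],[1,[0,0,0],0]]' 40
```

```text
time_s: 16.58
position: [0.4382, 0.0869, 0.2526]
tool_rot: [[0.002, -0.064, 0.998], [-0.002, 0.998, 0.064], [-1.0, -0.002, 0.002]]
ft_force: [-6.8, -7.7, 27.6]
grip_width: 0.0001
```

```bash
python3 -m inch '[[1,[0.02,0,0],0],[1,[0.01,0,0],0],[1,[0,0,0],0],[1,[0,0,0],0],[1,[-0.33,0,0],0],[1,[-0.4,0,0],0],[1,[-0.4,0,0],0],[1,[-0.4,0,0],0]]' 40
```

```text
time_s: 17.25
position: [0.4378, 0.0874, 0.2963]
tool_rot: [[-0.001, -0.063, 0.998], [0.0, 0.998, 0.063], [-1.0, 0.0, -0.001]]
ft_force: [-0.1, 0.5, 0.1]
grip_width: 0.0001
```

```bash
python3 -m inch '[[1,[0,0,0],0],[1,[0,0,0],0],[1,[0,0,0],0],[1,[0,0,0],0],[1,[0,0,0],0],[1,[0,0,0],0],[1,[0,0,0],0],[1,[0,0,0],0]]' 40
python3 - <<'E'
from h import *
import cv2,pickle
c=optics.camera_params('wrist'); pickle.dump((c,0),open('w17.pkl','wb'))
cv2.imwrite("pics/w17.png", optics.get_image('wrist')[:,:,::-1])
E
```

```text
time_s: 17.92
position: [0.4379, 0.0874, 0.296]
tool_rot: [[-0.0, -0.063, 0.998], [0.0, 0.998, 0.063], [-1.0, 0.0, -0.0]]
ft_force: [-0.4, -1.0, -0.1]
grip_width: 0.0001
```

View pics/w17.png

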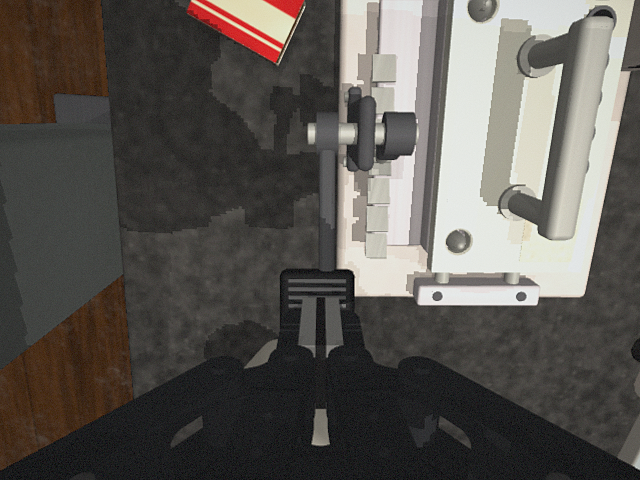

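```bash
python3 -m inch '[[1,[0.3,0,0],0],[1,[0.3,0,0],0],[1,[0.2,0,0],0],[1,[0.2,0,0],0],[1,[0.2,0,0],0],[1,[0.2,0,0],0],[1,[0.1,0,0],0],[1,[0.03,0,0],0]]' 40
```

```text
time_s: 18.63
position: [0.4383, 0.0869, 0.2523]
tool_rot: [[0.003, -0.064, 0.998], [-0.002, 0.998, 0.064], [-1.0, -0.002, 0.003]]
ft_force: [-9.1, -7.5, 39.5]
grip_width: -0.0
```

```bash
python3 -m inch '[[1,[0,0,0],0],[1,[0,0,0],0],[1,[-0.33,0,0],0],[1,[-0.4,0,0],0],[1,[-0.4,0,0],0],[1,[-0.4,0,0],0],[1,[0,0,0],0],[1,[0,0,0],0]]' 40
```

```text
time_s: 19.3
position: [0.4378, 0.0874, 0.2961]
tool_rot: [[0.001, -0.063, 0.998], [-0.0, 0.998, 0.063], [-1.0, -0.0, 0.001]]
ft_force: [0.3, -0.3, -0.1]
grip_width: -0.0001
```

```bash
python3 -m inch '[[1,[0,0,0],0],[1,[0,0,0],0],[1,[0,0,0],0],[1,[0,0,0],0],[1,[0,0,0],0],[1,[0,0,0],0],[1,[0,0,0],0],[1,[0,0,0],0]]' 40
python3 - <<'E'
from h import *
import cv2,pickle
c=optics.camera_params('wrist'); pickle.dump((c,0),open('w18.pkl','wb'))
cv2.imwrite("pics/w18.png", optics.get_image('wrist')[:,:,::-1])
E
```

```text
time_s: 19.97
position: [0.4378, 0.0874, 0.2961]
tool_rot: [[0.0, -0.063, 0.998], [0.0, 0.998, 0.063], [-1.0, 0.0, 0.0]]
ft_force: [-0.0, -0.4, -0.3]
grip_width: 0.0001
```

View pics/w18.png

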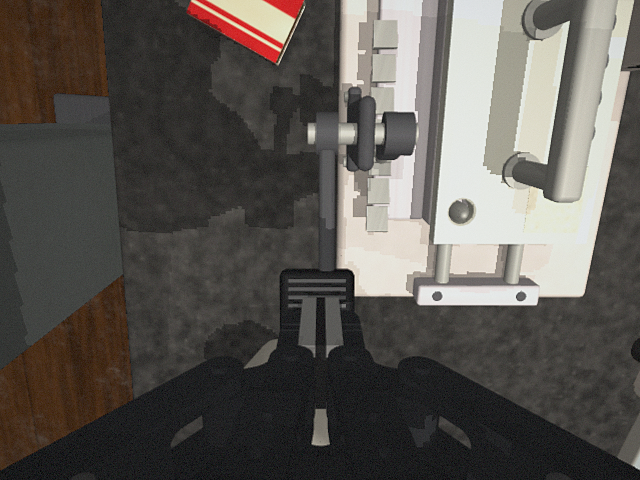

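```bash
python3 -m inch '[[1,[0.3,0,0],0],[1,[0.3,0,0],0],[1,[0.2,0,0],0],[1,[0.2,0,0],0],[1,[0.2,0,0],0],[1,[0.2,0,0],0],[1,[0.08,0,0],0],[1,[0,0,0],0]]' 40
```

```text
time_s: 20.68
position: [0.4383, 0.0869, 0.253]
tool_rot: [[0.002, -0.064, 0.998], [-0.002, 0.998, 0.064], [-1.0, -0.002, 0.002]]
ft_force: [-3.9, -6.6, 19.4]
grip_width: 0.0001
```

```bash
python3 -m inch '[[1,[0.02,0,0],0],[1,[0,0,0],0],[1,[-0.3,0,0],0],[1,[-0.4,0,0],0],[1,[-0.4,0,0],0],[1,[-0.4,0,0],0],[1,[-0.6,0,0],0],[1,[-0.7,0,0],0]]' 40
```

```text
time_s: 21.35
position: [0.4376, 0.0874, 0.3353]
tool_rot: [[-0.002, -0.063, 0.998], [0.0, 0.998, 0.063], [-1.0, 0.0, -0.002]]
ft_force: [-0.3, -0.0, -0.6]
grip_width: 0.0001
```

```bash
python3 -m inch '[[1,[-0.6,0,0.5],0],[1,[-0.6,0,0.5],0],[1,[-0.6,0.2,0.5],0],[1,[-0.3,0.3,0.3],0],[1,[0,0.3,0],0],[1,[0,0,0],0],[1,[0,0,0],0],[1,[0,0,0],0]]' 40
python3 - <<'E'
from h import *
import cv2,pickle
c=optics.camera_params('wrist'); pickle.dump((c,0),open('w19.pkl','wb'))
cv2.imwrite("pics/w19.png", optics.get_image('wrist')[:,:,::-1])
cv2.imwrite("pics/d19.png", cv2.resize(optics.get_image('side')[150:400,190:390,::-1],(480,600)))
E
```

```text
time_s: 22.02
position: [0.4896, 0.1147, 0.3972]
tool_rot: [[-0.002, -0.063, 0.998], [-0.0, 0.998, 0.063], [-1.0, 0.0, -0.002]]
ft_force: [-0.3, 0.2, -0.4]
grip_width: 0.0003
```

View pics/w19.png

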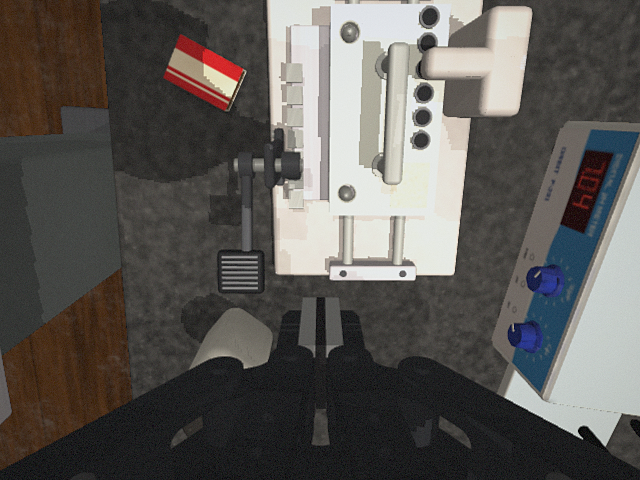

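View pics/d19.png

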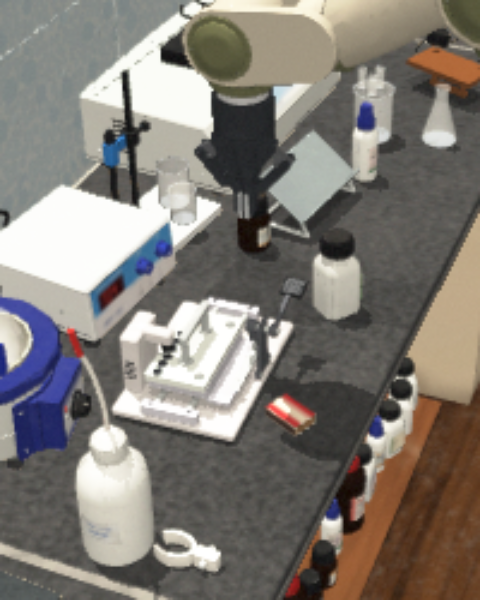

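```bash
python3 - <<'E'
from h import *
import pickle
c=pickle.load(open('w19.pkl','rb'))[0]
for n,p in dict(dL=(349,31,.0665),dR=(347,193,.0665),w1=(429,17,.06),w4=(424,92,.06),w6=(422,140,.06),armA=(440,48,.102),armB=(440,79,.102),pad=(240,270,.108)).items(): print(n,rd(c,*p))
o=env.observe();print(o['ft_force'],o['time_s'])
env.close_job()
E
```

```text
dL [-27.7 118.5]
dR [-26.7  10.3]
w1 [ 26.2 128.3]
w4 [26.4 81. ]
w6 [27.5 48.2]
armA [ 24. 103.]
armB [25.5 85.9]
pad [-100.5  -34.9]
[ 0.321135    0.26039401 -0.38671664] 22.1167
the job is handed in; nothing more can be done
```

I finished the job and handed it in at about 22 s. The carrier is seated on the reader, and four presses of the lever brought the third well under the probe.

- **Carrier:** I lifted it off the rack, then pressed it level against a free patch of counter, because the hand cannot tilt. I regripped it there and seated it over both dowels. After I let go, its wells were within about 0.6 mm of the seated position. The left dowel's tip measured about 1.6 mm off along y. Both dowels stood up through their holes.
- **Presses:** There were four, each reaching the stop: the fingertip force was 19 to 40 N and the pad went no lower. The pad was well clear of the fingers after each one. The third press was harder than intended (39.5 N), but only the fingertips touched the pad.
- **Last checks:**
  - The carrier had moved about 64 mm along y.
  - By the pitch of wells 1, 4 and 6, well 3 is at about y = 96–97 mm from the seat's starting point. The middle of the probe arm is at about 94.5 mm.
  - The lever is up, the robot touches nothing, and in the final side view the bystanders stand where they did at the start. I checked those only by eye.
- **Measurement limits:**
  - The left dowel's travel came out between 62 and 63 mm, within the error of the images.
  - During the presses the dowels read about 3 mm off in x when seen at a shallow angle from the lever. They read right again in the final view.

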